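# Purge a bench gas valve with its push-pull knob

### The job

The line behind the blue bench valve needs a short purge: pull the blue knob straight up until it snaps out to its on position, leave it on for about two seconds, then push it fully home again and let go. Leave the yellow knob out and the red knob in, as they are.

Things in the scene. Friction and masses are not known exactly. Their poses are not given: they have to be found in the camera images.
- blue_grip (a point): grip point of the blue push-pull knob, on its vertical axis; rides with it. Round ribbed blue cap, 38 mm across, 27 mm high (top 13 mm above the point, underside 14 mm below), on a fixed white upright bench valve. Pushed in, the point is 121 mm above the bench, and below the knob come an 8 mm gap, then the valve's neck, 29 mm across for 20 mm, then its body, 37 mm across. z points up.
- blue_knob (a joint): travel of the blue knob in m: 0 = pushed fully home (off, the start), 0.024 = pulled straight up to its on stop. A sprung detent holds it at both ends; it resists with up to about 5 N until half way, then snaps over to the other end. The valve has a 68 mm round foot, a blue band and a steel nozzle that sticks out 61 mm from the axis, 58 mm above the bench.
- yellow_knob (a joint): the same, for the yellow knob of a second, equal valve with a yellow band: it starts pulled out (on, 0.024 m, so 24 mm higher than a pushed-in knob) and stays so. The three valves stand in a row across the bench in any order, neighbours 0.14 m or more apart.
- red_knob (a joint): the same, for the red knob of a third, equal valve with a red band: it starts pushed in (off, 0) and stays so.
Things that resemble listed ones, but are neither listed nor needed, are in the scene too. What is shaped like the part that bears yellow_knob but pink is not meant.

How it is judged:
On the way, in this order (a step that is already met when the one before it is completed fails the run):
1. the blue knob is pulled out to its on stop (at least 20 of its 24 mm) and stays on for a second (value of joint blue_knob above 0.02 m), for 1 s.
2. the blue knob is pushed home again (value of joint blue_knob below 0.003 m), for 0.2 s.
At the end, for the whole second after the job is handed in: The blue knob is fully home (within 3 mm), the yellow knob is still out (at least 20 mm) and the red knob still in (within 4 mm) (value of joint blue_knob below 0.003 m and value of joint yellow_knob above 0.02 m and value of joint red_knob below 0.004 m); the robot touches nothing.
It fails at once if the yellow knob is pushed in by more than 6 mm (value of joint yellow_knob below 0.018 m).
It fails at once if the red knob is pulled out by more than 6 mm (value of joint red_knob above 0.006 m).
It also fails if it takes over 32 s, if anything falls off the work surface, if the arm or the gripper's body presses on something with over 40 N, if the wrist force passes 120 N, or if a joint passes its speed limit or range.

### The arm

A 7-joint arm with a two-finger parallel gripper is mounted at the origin on a cart in front of the work surface, level with it; the furniture and walls round the work are solid. World frame = base frame: x ahead of the robot, y to its left, z up, the work surface at z = 0. Lengths are in m, angles in rad, forces in N, time in s.
With the tool pointing down it reaches from about 0.35 to 0.9 m from the base axis. Payload 8.1 kg.
Tool frame: the origin (TCP) lies midway between the tips of the shut fingers; the grasp point (between the pads) lies arm.grasp_offset behind it (arm.grasp_offset is the distance from the TCP to the grasp point, in m); z points along the fingers, y is the line along which they close (so a half turn about z gives the same grasp; the last joint's range is limited). The gripper opens to 92 mm and grips with 3 to 60 N. Pads are 19 mm wide; open, the fingers measure 130 mm over their backs; the gripper's body (75 mm by 190 mm) begins 47 mm behind the grasp point.
Start: joints at [1.187, 0.434, 0.025, 1.573, -0.012, 1.134, -0.075], TCP at [0.173, -0.601, 0.227] pointing down, gripper open.
Joint ranges: [-2.62, 2.62], [-0.44, 2.09], [-1.27, 1.32], [0.08, 2.57], [-1.32, 4.46], [0.12, 2], [-2.74, 2.74]. Speed limits (rad/s): [2.22, 2.22, 3.01, 3.01, 3.14, 3.14, 3.14].

### API

Orientations are given as a rotation vector (axis times angle).
In Python, from cell import observe, imaging, arm gives the robot as it stands.
- The arm moves only by the tool apply_moves, never from a script. Its argument "commands" is a list of rows, each a list of 5 numbers: the opening in per cent of the stroke, from 0 (shut) to 100 (fully open), then the shift along the world's x, y, z in units of 0.06 m (1.0 is 0.06 m), then the turn about the world's z in units of 0.5 rad (1.0 is 0.5 rad). A call has 1 to 12 rows; each row shifts and turns the commanded pose from where the row before left it; what a row does not reach is not made up. A row lasts 1/8 s, in which the tool goes at most 62.5 mm and 10.7 degrees, less where a joint would pass 70% of its speed; a pose out of reach is approached as far as the arm can. A call with a number of a shift or a turn outside -1 to 1 is refused whole. A call with a gripper value outside its range is refused whole. The fingers move at their own pace and stop on an object; "newtons" is the grip in N (left out, the last holds). Time passes only in rows, so rows that do not move let the fingers close. It gives the time, the measured TCP pose, the force, the opening and the grip force at its end, in the units of the state.
- observe(): the state, without advancing time (a new reading comes with each control period).
- imaging.get_image(name): name is "scene" or "side" or "wrist"; returns (picture, depth): 480x640x3 uint8, red, green, blue; 480x640 float32, m along the optical axis (not along the pixel's ray), 0 where there is no reading.
- imaging.camera_params(name): a dict with "camera_matrix" (3x3 intrinsics, pixels), "origin" and "rotation" of the camera in the world; the wrist camera has in their place "tool_from_camera" (4x4, takes a point from camera to tool coordinates, whose origin is the TCP and whose axes are the flange's). Camera axes: x right, y up, looking along -z (the intrinsics and any distortion apply to the point x, -y, -z); pixel columns grow to the right and rows downward; lengths in m; the calibration is good to about 2 mm. A picture is of the moment at which its call begins: read the wrist's pose just before it. camera_params takes no time and is no camera call.
- arm.sign_off(): hands the job in; it is judged then, once.
The state is a dict: "clock": time; "joints": joint angles; "dq": joint speeds; "joint_efforts": joint torques, N m; "position": TCP position; "ee_rot": TCP orientation; "force": force on the tool from outside, world axes, zero at the start; "ft_torque": the same for the moment, N m; "width": opening from 0.0 (shut) to 1.0 (fully open); "gripper_force": force on a finger pad.
Only numpy, scipy, OpenCV 4.12 (cv2) and the standard library are available. Lean on these libraries where they do the work, as an engineer would, in place of code of your own. Each camera call takes 0.05 s, during which the arm holds its last target. There are 200 camera calls.

## Working session

There is one attempt and no reset: what is moved stays moved. The work goes in short steps, Python scripts to look and compute and a tool call to move; the robot and the scene stay as the last step left them, time stands still between calls to the robot, and variables do not carry over. Pictures are saved under pics/ and viewed, at most 10 in all, crops included, and the job is handed in when it is done.

Besides the shell and the picture viewer there is one more tool, called after "Request:" by a JSON object that holds its "method" and its "body". apply_moves: Moves the arm, as the interface text tells. Its arguments: {"type":"object","properties":{"commands":{"type":"array"},"newtons":{"type":"number"}},"required":["commands"]}

```bash
mkdir -p pics
cat > h.py <<'E'
import numpy as np,cv2
from cell import observe, imaging, arm
def world(name,d,u,v):
    p=imaging.camera_params(name);K=np.array(p["camera_matrix"])
    c=np.array([(u-K[0,2])/K[0,0]*d,-(v-K[1,2])/K[1,1]*d,-d])
    return np.array(p["rotation"])@c+np.array(p["origin"])
E
python3 - <<'E'
from h import *
s=observe();print(s,arm.grasp_offset)
for n in("scene","side"):
    im,d=imaging.get_image(n);cv2.imwrite(f"pics/{n}.png",im[:,:,::-1]);np.save(n+"_d.npy",d)
    print(imaging.camera_params(n))
E
```

```text
{'clock': 0.0, 'joints': array([ 1.18738849,  0.43521047,  0.02495293,  1.57411108, -0.01156485,
        1.1339951 , -0.07509742]), 'dq': array([-3.30077783e-04,  5.95560035e-04, -6.38659977e-04,  3.00335824e-04,
       -2.84842653e-05, -2.88042436e-04, -1.12735865e-03]), 'joint_efforts': array([ 1.38355448e-03, -6.67844868e+01,  9.85671692e-01, -3.14460647e+01,
       -6.03642035e-02,  4.29651293e-02,  1.61475141e-04]), 'position': array([ 0.17300785, -0.60003765,  0.22594712]), 'ee_rot': array([-3.10916828e+00, -4.39376377e-01,  6.03783237e-04]), 'force': array([-0.26302818,  0.30518419, -0.87092596]), 'ft_torque': array([-0.04216734,  0.02170123, -0.01965687]), 'gripper_force': 0.0, 'width': 1.0018607393027759} 0.0188
{'camera_matrix': array([[530.2655974 ,   0.        , 327.52417096],
       [  0.        , 530.2655974 , 231.34453986],
       [  0.        ,   0.        ,   1.        ]]), 'origin': array([-0.07486493,  0.39676781,  0.82934736]), 'rotation': array([ 0.40661688, -0.85012643, -2.15201388])}
{'camera_matrix': array([[446.4930788 ,   0.        , 311.87248776],
       [  0.        , 446.4930788 , 239.97908296],
       [  0.        ,   0.        ,   1.        ]]), 'origin': array([0.2399371 , 0.69176918, 0.4708869 ]), 'rotation': array([ 0.2325642 , -1.58252941, -2.45378893])}
```

View pics/scene.png

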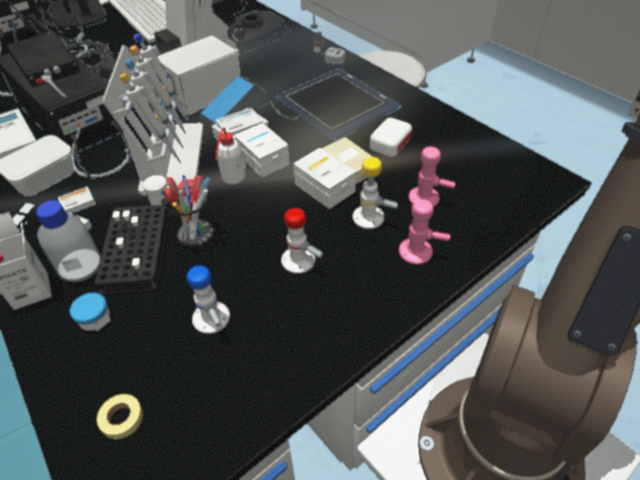

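View pics/side.png

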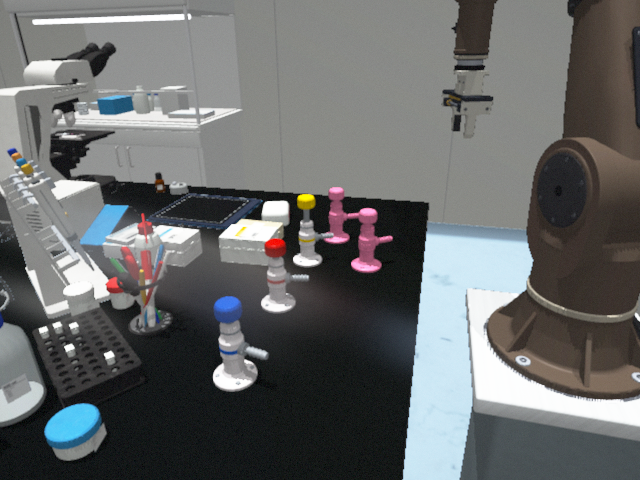

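Scene: the blue knob is at (200,277), red at (295,217), yellow at (371,168). Pink decoys stand at the right. Side: blue (228,310), red (275,248), yellow (306,202).

```bash
cat >> h.py <<'E'
from scipy.spatial.transform import Rotation as R
def cloud(name,d,u0,u1,v0,v1):
    p=imaging.camera_params(name);K=np.array(p["camera_matrix"])
    v,u=np.mgrid[v0:v1,u0:u1];z=d[v0:v1,u0:u1]
    c=np.stack([(u-K[0,2])/K[0,0]*z,-(v-K[1,2])/K[1,1]*z,-z],-1)
    return R.from_rotvec(p["rotation"]).apply(c.reshape(-1,3))+p["origin"]
E
python3 - <<'E'
from h import *
from scipy.optimize import least_squares
B={"scene":{"blue":(180,220,258,298),"red":(278,312,203,230),"yellow":(356,388,152,180),"pink1":(415,445,142,170),"pink2":(408,438,195,225)},
"side":{"blue":(208,248,290,325),"red":(258,292,234,262),"yellow":(292,320,190,212),"pen":(150-30,180,205,330)}}
for n in B:
    d=np.load(n+"_d.npy")
    im=cv2.cvtColor(cv2.imread(f"pics/{n}.png"),cv2.COLOR_BGR2HSV)
    for k,b in B[n].items():
        P=cloud(n,d,*b); hsv=im[b[2]:b[3],b[0]:b[1]].reshape(-1,3)
        m=(hsv[:,1]>120)&(d[b[2]:b[3],b[0]:b[1]].ravel()>0)&(P[:,2]>.09)
        P=P[m]
        if len(P)<20: print(n,k,len(P));continue
        top=np.percentile(P[:,2],97); S=P[P[:,2]<top-.006]
        f=least_squares(lambda c:np.hypot(S[:,0]-c[0],S[:,1]-c[1])-.019,S[:,:2].mean(0)+0.01*(S[:,:2].mean(0)-np.array(imaging.camera_params(n)["origin"])[:2]),loss="soft_l1",f_scale=.002)
        print(n,k,len(P),"top",top.round(4),"axis",f.x.round(4),"topmean",P[P[:,2]>top-.004,:2].mean(0).round(4))
    if n=="side":
        P=cloud(n,d,200,280,340,372);P=P[(P[:,2]>.03)&(P[:,2]<.08)];i=np.argsort(P[:,1]+0*P[:,0])
        print("extents of body/nozzle",P.min(0),P.max(0))
E
```

```text
scene blue 446 top 0.1344 axis [0.5038 0.2017] topmean [0.5017 0.2025]
scene red 351 top 0.1344 axis [ 0.507  -0.0095] topmean [ 0.5046 -0.008 ]
scene yellow 303 top 0.1587 axis [ 0.5021 -0.2028] topmean [ 0.5003 -0.2004]
scene pink1 0
scene pink2 0
side blue 613 top 0.1354 axis [0.5048 0.2015] topmean [0.5025 0.2053]
side red 326 top 0.1358 axis [ 0.5082 -0.0096] topmean [ 0.5052 -0.0049]
side yellow 243 top 0.1599 axis [ 0.5033 -0.2034] topmean [ 0.5013 -0.1972]
side pen 291 top 0.1625 axis [0.7345 0.0651] topmean [0.7152 0.133 ]
extents of body/nozzle [0.44432712 0.19686794 0.03000621] [0.5202677  0.22119707 0.07818037]
```

Request:
{"method": "apply_moves", "body": {"commands": [[100,0.7,0.6,0.1,0],[100,0.7,0.6,0.1,0],[100,0.7,0.6,0.1,0],[100,0.7,0.6,0.1,0],[100,0.3,0.8,0,0],[100,0.3,0.8,0,0],[100,0.3,0.8,0,0],[100,0.3,0.8,0,0],[100,0.3,0.8,0,0],[100,0.3,0.8,0,0],[100,0.3,0.8,0,0],[100,0.3,0.8,0,0]]}}

```text
clock: 1.6
position: [0.4853, -0.071, 0.2506]
ee_rot: [3.111, 0.439, -0.001]
force: [1.4, -0.4, 0.2]
width: 0.999
gripper_force: 0.0
```

Request:
{"method": "apply_moves", "body": {"commands": [[100,0.1,0.8,0,0],[100,0.1,0.8,0,0],[100,0.1,0.8,0,0],[100,0,0.8,0,0],[100,0,0.8,0,0],[100,0,0.4,0,0],[100,0,0,0,0],[100,0,0,0,0]]}}

```text
clock: 2.6
position: [0.5032, 0.1902, 0.2504]
ee_rot: [3.11, 0.438, -0.001]
force: [0.7, 0.7, -0.5]
width: 0.999
gripper_force: 0.0
```

Run:
```python
from h import *
s=observe();im,d=imaging.get_image("wrist");p=imaging.camera_params("wrist");K=p["camera_matrix"]
print(s["position"],s["joints"].round(2),d.min(),(d==0).mean())
cv2.imwrite("pics/w1.png",im[:,:,::-1])
hsv=cv2.cvtColor(im,cv2.COLOR_RGB2HSV);m=(abs(hsv[:,:,0].astype(int)-110)<15)&(hsv[:,:,1]>150)&(d>0)
v,u=np.nonzero(m);z=d[m]
c=np.stack([(u-K[0,2])/K[0,0]*z,-(v-K[1,2])/K[1,1]*z,-z,0*z+1],-1)
P=R.from_rotvec(s["ee_rot"]).apply((c@p["tool_from_camera"].T)[:,:3])+s["position"]
P=P[(P[:,2]>.129)&(P[:,2]<.15)];print(len(P),P.mean(0),(P.min(0)+P.max(0))/2,np.ptp(P,axis=0))
```

```text
[0.50319637 0.19023189 0.25040596] [-0.13  0.31 -0.43  1.72  0.14  1.14 -1.89] 0.0 0.04122721354166667
1340 [0.51313977 0.19505472 0.13412384] [0.59154281 0.14245028 0.13453601] [0.21481273 0.15883227 0.01103853]
```

View pics/w1.png

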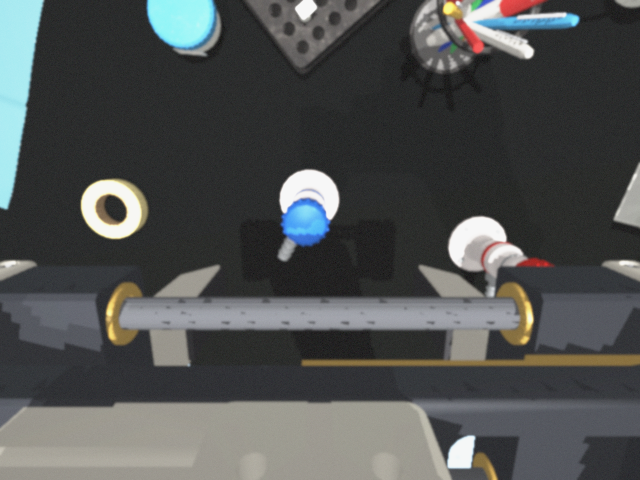

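The wrist picture shows the blue knob at (306,222) between the open fingers; pens at top right spoiled the blue mask, so I'll restrict it.

Run:
```python
from h import *
s=observe();im,d=imaging.get_image("wrist");p=imaging.camera_params("wrist");K=p["camera_matrix"]
hsv=cv2.cvtColor(im,cv2.COLOR_RGB2HSV);m=(abs(hsv[:,:,0].astype(int)-110)<15)&(hsv[:,:,1]>120)&(d>0)
k=np.zeros_like(m);k[190:255,275:340]=1;m&=k
v,u=np.nonzero(m);z=d[m]
c=np.stack([(u-K[0,2])/K[0,0]*z,-(v-K[1,2])/K[1,1]*z,-z,0*z+1],-1)
P=R.from_rotvec(s["ee_rot"]).apply((c@p["tool_from_camera"].T)[:,:3])+s["position"]
P=P[(P[:,2]>.13)&(P[:,2]<.14)];print(len(P),np.median(P,0),(P.min(0)+P.max(0))/2,np.ptp(P,axis=0))
```

```text
1460 [0.50426714 0.20240116 0.13461003] [0.50361136 0.20256128 0.13366343] [0.03698283 0.03663995 0.00726239]
```

Request:
{"method": "apply_moves", "body": {"commands": [[100,0,0.2,0,0],[100,0,0,0,0],[100,0,0,-0.4,0],[100,0,0,-0.4,0],[100,0,0,-0.4,0],[100,0,0,-0.4,0],[100,0,0,-0.4,0],[100,0,0,-0.4,0],[100,0,0,-0.07,0],[100,0,0,0,0],[100,0,0,0,0]]}}

```text
clock: 4.08
position: [0.5038, 0.2038, 0.1035]
ee_rot: [-3.11, -0.439, -0.002]
force: [0.5, 0.5, -0.8]
width: 1.002
gripper_force: 0.0
```

Request:
{"method": "apply_moves", "body": {"commands": [[30,0,-0.03,0,0],[30,0,0,0,0],[30,0,0,0,0],[30,0,0,0,0],[30,0,0,0,0],[30,0,0,0,0],[30,0,0,0,0],[30,0,0,0,0]], "newtons": 30}}

```text
clock: 5.08
position: [0.5031, 0.202, 0.1025]
ee_rot: [-3.11, -0.44, 0.0]
force: [-1.3, 1.7, 0.5]
width: 0.397
gripper_force: 30.0
```

Request:
{"method": "apply_moves", "body": {"commands": [[30,0,0,0.07,0],[30,0,0,0.07,0],[30,0,0,0.07,0],[30,0,0,0.07,0],[30,0,0,0.07,0],[30,0,0,0.05,0],[30,0,0,0,0],[30,0,0,0,0]]}}

```text
clock: 6.08
position: [0.5031, 0.202, 0.1265]
ee_rot: [-3.11, -0.44, 0.0]
force: [-1.7, 5.3, -0.0]
width: 0.397
gripper_force: 30.0
```

Run:
```python
from h import *
a=[]
for n,b in(("scene",(170,235,230,340)),("side",(195,275,270,395))):
    im,d=imaging.get_image(n);a.append(cv2.resize(im[b[2]:b[3],b[0]:b[1],::-1],(350,550)))
    P=cloud(n,d,*b);hs=cv2.cvtColor(np.ascontiguousarray(im[b[2]:b[3],b[0]:b[1]]),cv2.COLOR_RGB2HSV).reshape(-1,3)
    P=P[(abs(hs[:,0].astype(int)-110)<15)&(hs[:,1]>120)&(P[:,2]>.09)&(np.hypot(P[:,0]-.504,P[:,1]-.202)<.03)];print(n,len(P),np.percentile(P[:,2],[3,97]) if len(P) else 0)
cv2.imwrite("pics/up.png",np.hstack(a))
```

```text
scene 268 [0.1364868  0.15798221]
side 0 0
```

View pics/up.png

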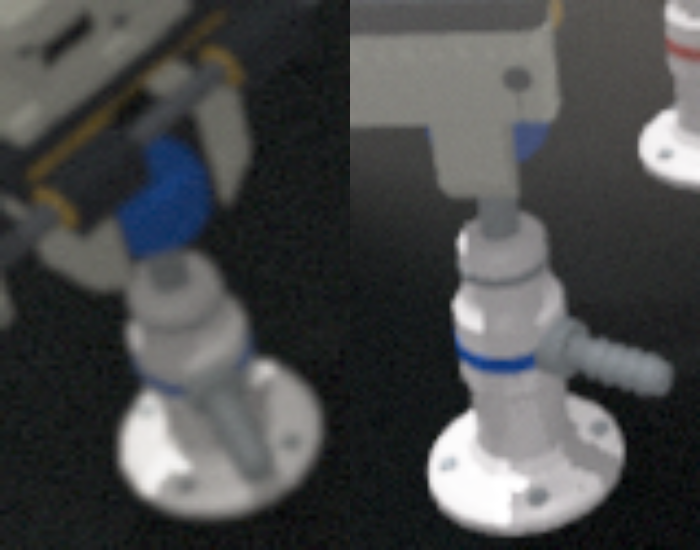

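The knob stem (crop: grey shaft at (170,265) left and (500,215) right) is exposed, and the cap top is at 0.158 m: fully on. I'll hold it, then push it home.

Request:
{"method": "apply_moves", "body": {"commands": [[30,0,0,0,0],[30,0,0,0,0],[30,0,0,0,0],[30,0,0,0,0],[30,0,0,0,0],[30,0,0,0,0],[30,0,0,0,0],[30,0,0,0,0],[30,0,0,0,0],[30,0,0,0,0],[30,0,0,0,0],[30,0,0,0,0]]}}

```text
clock: 7.68
position: [0.5031, 0.2019, 0.1266]
ee_rot: [-3.11, -0.44, 0.0]
force: [-1.4, 5.2, -0.9]
width: 0.401
gripper_force: 30.0
```

Request:
{"method": "apply_moves", "body": {"commands": [[30,0,0,0,0],[30,0,0,0,0],[30,0,0,-0.07,0],[30,0,0,-0.07,0],[30,0,0,-0.07,0],[30,0,0,-0.07,0],[30,0,0,-0.07,0],[30,0,0,-0.06,0],[30,0,0,0,0],[30,0,0,0,0],[30,0,0,0,0]]}}

```text
clock: 9.05
position: [0.5031, 0.2019, 0.1025]
ee_rot: [-3.111, -0.44, -0.0]
force: [-3.4, 3.4, 5.3]
width: 0.399
gripper_force: 30.0
```

Request:
{"method": "apply_moves", "body": {"commands": [[100,0,0,0,0],[100,0,0,0,0],[100,0,0,0,0],[100,0,0,0,0],[100,0,0,0,0],[100,0,0,0,0],[100,0,0,0,0],[100,0,0,0,0]]}}

```text
clock: 10.05
position: [0.5032, 0.2017, 0.102]
ee_rot: [3.111, 0.439, 0.0]
force: [-0.9, 0.1, 0.3]
width: 0.999
gripper_force: 0.0
```

Request:
{"method": "apply_moves", "body": {"commands": [[100,0,0,0.2,0],[100,0,0,0.5,0],[100,0,0,0.5,0],[100,0,0,0.5,0],[100,0,0,0.5,0],[100,0,0,0.5,0],[100,0,0,0.5,0],[100,0,0,0,0],[100,0,0,0,0]]}}

```text
clock: 11.18
position: [0.5029, 0.2015, 0.294]
ee_rot: [3.111, 0.44, -0.0]
force: [0.6, -0.1, -0.0]
width: 1.001
gripper_force: 0.0
```

Run:
```python
from h import *
n="side";im,d=imaging.get_image(n);cv2.imwrite("pics/end.png",im[:,:,::-1])
for k,b in {"blue":(208,248,290,325),"red":(258,292,234,262),"yellow":(292,320,190,212)}.items():
    P=cloud(n,d,*b);hs=cv2.cvtColor(np.ascontiguousarray(im[b[2]:b[3],b[0]:b[1]]),cv2.COLOR_RGB2HSV).reshape(-1,3)
    P=P[(hs[:,1]>120)&(P[:,2]>.09)];print(k,len(P),np.percentile(P[:,2],97) if len(P) else 0)
print(observe()["clock"],observe()["position"])
```

```text
blue 614 0.13548748381172393
red 326 0.13567909107756293
yellow 245 0.15987692355298677
11.225 [0.5027475  0.2013632  0.29346209]
```

View pics/end.png

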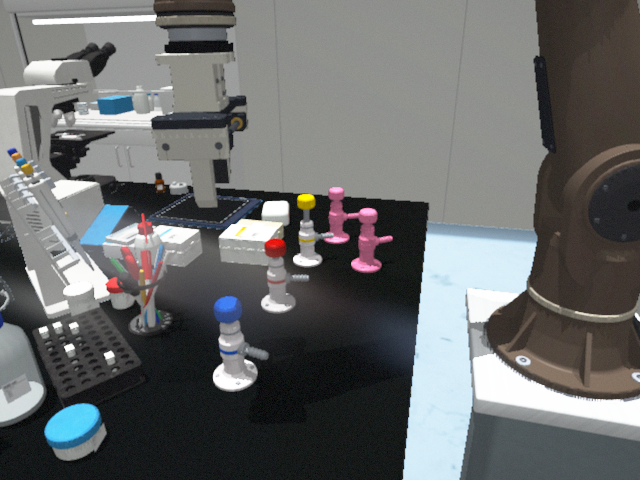

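The blue knob (228,308) is home, red (275,248) is in, yellow (306,202) is out, and the gripper is clear above.

```bash
python3 -c "
from cell import arm
print(arm.sign_off())"
```

```text
the job is handed in; nothing more can be done
None
```

The blue knob was pulled out to its on stop, held there for about two seconds, pushed fully home and released; the final camera check shows yellow still out, red still in and the gripper clear, and the job is handed in (no verdict was returned).

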